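# Put the stem mallet on its rest, carried level

## Robot

A 6-joint arm with a two-finger parallel gripper is mounted at the origin on the work surface. World frame = base frame: x ahead of the robot, y to its left, z up, the work surface at z = 0. Lengths are in m, angles in degrees, forces in N, time in s.
With the tool pointing down it reaches from about 0.375 to 0.975 m from the base axis. Payload 3.8 kg.
Tool frame: the origin (TCP) lies midway between the tips of the shut fingers; the grasp point (between the pads) lies 19 mm behind it; x points along the fingers, z is the direction in which the jaws open and shut, and the axes are right-handed (so a half turn about x gives the same grasp; the last joint's range is limited). The gripper opens to 88 mm and grips with 3 to 60 N. Pads are 18 mm wide; open, the fingers measure 123 mm over their backs; the gripper's body (75 mm by 187 mm) begins 45 mm behind the grasp point.
Start: joints at [-66.572, 15.12, 91.902, -0, 72.978, -2.114], TCP at [0.291, -0.609, 0.239] pointing down, gripper open.
Joint ranges: [-150.88, 150.88], [-54.13, 125.18], [17.81, 147.31], [-75.09, 255.09], [0, 152.58], [-146.25, 146.25]. Speed limits (degrees/s): [147.25, 147.25, 180, 180, 180, 180].

## Interface

Orientations are given as a 3x3 rotation matrix whose columns are the frame's x, y, z axes.
In Python, from rig import manip, read_camera, get_calibration, workorder, finder gives the robot as it stands.
- The arm moves only by the shell command python3 -m handwheel 'ROWS' [FORCE]. ROWS is JSON, a list of rows, each a list of 7 numbers: the turn, a rotation vector about the tool's x, y, z in rad, then the shift along the tool's x, y, z in cm, then the finger opening in cm, from 0 to 8.81. A call has 1 to 12 rows; each row shifts and turns the commanded pose from where the row before left it, along the tool's axes as they then stand; what a row does not reach is not made up. A row lasts 1/12 s, in which the tool goes at most 41.7 mm and 7.16 degrees, less where a joint would pass 70% of its speed; a pose out of reach is approached as far as the arm can. A call with a gripper value outside its range is refused whole. The fingers move at their own pace and stop on an object; FORCE is the grip in N (left out, the last holds). Time passes only in rows, so rows that do not move let the fingers close. It gives the time, the measured TCP pose, the force and the opening at its end, in the units of the state.
- manip.state(): the state, without advancing time (a new reading comes with each control period).
- read_camera(name): name is "scene" or "top"; returns the picture (400x640x3 uint8, red, green, blue); there is no depth.
- get_calibration(name): a dict with "vertical_fov" (degrees; the focal length in pixels is half the picture's height over the tangent of half this angle, whatever the lens; pixels are square), "cx", "cy" (the principal point, pixels), "R" (3x3) and "t" (3): a world point X has camera coordinates R X + t. Camera axes: x right, y down, z forward; pixel columns grow to the right and rows downward; lengths in m; the calibration is good to about 2 mm. A picture is of the moment at which its call begins. get_calibration takes no time and is no camera call.
- workorder.finish_job(): hands the job in, once; it reports no verdict.
Trained networks look in the newest picture that a camera, given by its name, has taken for a name from the list of things; names that differ only in an ending like _2 or _b are one class to them, and where a whole thing is asked for, a point or a joint stands for the part that bears it (a point fixed in the world has none). Each returns a list of dicts, best first, with "score" (0 to 1); they miss things now and then, are a little off and sometimes report something else, mostly with a low value. They report only what shows in the picture. A call takes as long as a camera call.
- finder.silhouettes(camera, label): "mask" (400x640 bool, what is visible of it) and "box" ([left, top, right, bottom] in pixels, round what is visible of it).
- finder.landmark_of(camera, label): "location" ([column, row] in pixels: a listed point, or the origin of a listed thing).
The state is a dict: "time": time; "q": joint angles; "joint_velocities": joint speeds; "tau": joint torques, N m; "ee_pos": TCP position; "tcp_rot": TCP orientation; "wrist_force": force on the tool from outside, world axes, zero at the start; "moment": the same for the moment, N m; "opening": opening from 0.0 (shut) to 1.0 (fully open).
Only numpy, scipy, OpenCV 4.12 (cv2) and the standard library are available. Lean on these libraries where they do the work, as an engineer would, in place of code of your own. Each camera call takes 0.05 s, during which the arm holds its last target.

## Task

Pick up the mallet (the one with the block head, not the plain stake) by the shaft at its balance point, well towards the heavy head and not at mid-length, so that it carries level. Set it gently into the two forks of the wooden rest, head over the wide end of the base, and let go. Leave the stake and the green foam brick where they lie.

Things in the scene. Friction and masses are not known exactly. Their poses are not given: they have to be found in the camera images.
- mallet: Mallet lying flat: square steel shaft 18 mm, 280 mm long (last 100 mm sleeved black); wooden cross head 40 (along) x 90 x 36 mm high, rubber cap 36 x 36 x 14 mm at the other end. 0.42-0.6 kg, head-heavy. Shaft axis 18 mm above the table. Origin: BALANCE POINT, on the axis, 78 mm from the head's inner face. x along the shaft to the head, z up. Head points away from the robot, up to 23 deg askew.
- mallet_head (a point): Middle of the mallet's wooden head, 98 mm from the balance point along the shaft (+x of the mallet). The mallet is 334 mm long in all; the balance point lies 49 mm from mid-length, towards the head, on bare steel.
- rest: Fixed plywood rest: base 10 mm thick, 58 mm wide, 130 mm at the wide end. x to the wide end (away from the robot, up to 23 deg askew). Origin: on the table, under the seated mallet's balance point. Forks 12 mm thick at x = 45 and -140 mm: notches 38 mm wide, floor 50 mm, tops 80 mm above the table. Wide pad x = 53 to 148 mm: the head goes over its middle. Seated shaft axis 59 mm above the table.
- stake: Bystander: plain square steel stake 300 mm long, 18 mm thick, without a head, lying between the mallet and the rest. Origin: middle of its underside; x along it.
- brick: Bystander: dark green foam brick 110 x 70 x 45 mm, lying beyond the stake. Origin: centre of its underside; x along its length.

How it is judged:
By the outcome, as a careful person would: the job done as asked, in the order asked, and still so for the second after the job is handed in, with the robot touching nothing.
It also fails if it takes over 43 s, if anything falls off the work surface, if the arm or the gripper's body presses on something with over 40 N, if the wrist force passes 120 N, or if a joint passes its speed limit or range.

## Working session

There is one attempt and no reset: what is moved stays moved. The work goes in short steps, Python scripts to look and compute and a shell command to move; the robot and the scene stay as the last step left them, time stands still between calls to the robot, and variables do not carry over. Pictures are saved under pics/ and viewed, and the job is handed in when it is done.

```bash
mkdir -p pics; ls
python3 - <<'E'
from rig import manip, read_camera, get_calibration, workorder, finder
import cv2,numpy as np
for c in("scene","top"):
    im=read_camera(c); cv2.imwrite(f"pics/{c}0.png",im[:,:,::-1]); k=get_calibration(c); print(c,k)
    for n in("mallet","mallet_head","rest","stake","brick"):
        print(n,[(round(d["score"],2),np.round(d["location"],1)) for d in finder.landmark_of(c,n)][:3])
s=manip.state(); print(s)
E
```

```text
pics
scene {'vertical_fov': 42.85848171275604, 'cx': 321.1279245796276, 'cy': 202.0317715420833, 'R': array([[-0.47388548,  0.88054263,  0.00878818],
       [ 0.65954304,  0.36152641, -0.65901565],
       [-0.58346854, -0.30650177, -0.75207788]]), 't': array([ 0.29254124, -0.36097406,  1.53655068])}
mallet [(0.65, array([253.2, 170.6]))]
mallet_head [(0.91, array([238.1, 199.5]))]
rest [(0.61, array([426.5, 253.2]))]
stake [(0.67, array([344.9, 186.3]))]
brick [(0.89, array([300.9, 265.1]))]
top {'vertical_fov': 49.554699422820356, 'cx': 316.90181416982466, 'cy': 205.23632351545038, 'R': array([[ 0.01825693, -0.9994404 ,  0.02802802],
       [-0.99266804, -0.02146903, -0.11895055],
       [ 0.11948572, -0.02565085, -0.99250451]]), 't': array([-0.03136184,  0.60881746,  0.75763335])}
mallet [(0.81, array([422.7, 226.9]))]
mallet_head [(0.57, array([410.6, 179.6]))]
rest [(0.63, array([179.9, 218.9]))]
stake [(0.94, array([308. , 272.8]))]
brick [(0.62, array([296.8, 142.8]))]
{'time': 0.6, 'q': array([-6.65713696e+01,  1.51175322e+01,  9.19012875e+01,  1.44670291e-03,
        7.29777303e+01, -2.11681243e+00]), 'joint_velocities': array([-0.00621311, -0.09067395,  0.08843944,  0.00122072, -0.01557261,
        0.06830771]), 'tau': array([-2.36464457e-04, -5.01651800e+01, -3.57005310e+01,  7.27652223e-02,
        1.87055930e-02, -2.36941730e-05]), 'ee_pos': array([ 0.29105837, -0.60902977,  0.23874976]), 'tcp_rot': array([[ 4.60950214e-05,  9.02246737e-01,  4.31220156e-01],
       [-4.56511757e-05,  4.31220158e-01, -9.02246736e-01],
       [-9.99999998e-01,  2.19033755e-05,  6.10657267e-05]]), 'wrist_force': array([-0.04769788,  0.11614238, -0.21893729]), 'moment': array([ 0.01186218, -0.0072971 ,  0.00364979]), 'opening': 1.0004389169522148}
```

View pics/scene0.png

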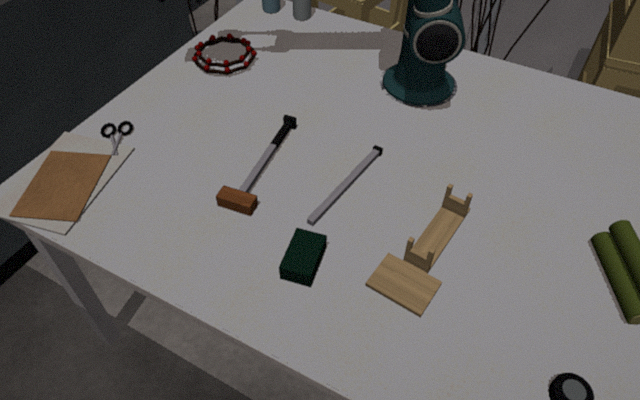

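View pics/top0.png

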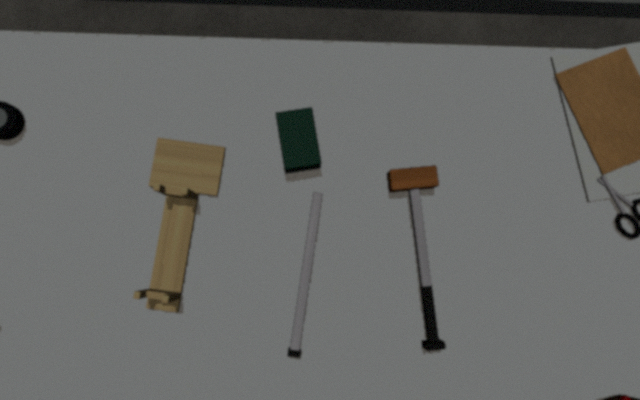

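```bash
cat > h.py <<'E'
from rig import manip, read_camera, get_calibration, workorder, finder
import cv2,numpy as np
from scipy.optimize import minimize,least_squares
K={c:get_calibration(c) for c in("scene","top")}
def proj(c,X):
    k=K[c]; X=np.atleast_2d(X); P=X@np.array(k["R"]).T+k["t"]; f=200/np.tan(np.radians(k["vertical_fov"])/2)
    return np.c_[f*P[:,0]/P[:,2]+k["cx"],f*P[:,1]/P[:,2]+k["cy"]]
def ray(c,uv,z):
    k=K[c];f=200/np.tan(np.radians(k["vertical_fov"])/2);R=np.array(k["R"])
    d=R.T@np.array([(uv[0]-k["cx"])/f,(uv[1]-k["cy"])/f,1]);o=-R.T@k["t"];return o+d*(z-o[2])/d[2]
def box(x0,x1,y0,y1,z0,z1): return np.array([[x,y,z] for x in(x0,x1) for y in(y0,y1) for z in(z0,z1)])/1000
MAL=[box(78,118,-45,45,0,36),box(-202,78,-9,9,9,27),box(-216,-202,-18,18,0,36)]
REST=[box(-146,53,-29,29,0,10),box(53,148,-65,65,0,10)]+[b for x in(45,-140) for b in(box(x-6,x+6,-29,29,0,50),box(x-6,x+6,-29,-19,0,80),box(x-6,x+6,19,29,0,80))]
STK=[box(-150,150,-9,9,0,18)]; BR=[box(-55,55,-35,35,0,45)]
def world(p,B,z=0):
    c,s=np.cos(p[2]),np.sin(p[2]);R=np.array([[c,-s,0],[s,c,0],[0,0,1]]);return B@R.T+[p[0],p[1],z]
def render(c,p,M,z=0):
    im=np.zeros((400,640),np.uint8)
    for B in M:
        h=cv2.convexHull(proj(c,world(p,B,z)).astype(np.float32)).reshape(-1,2)
        cv2.fillConvexPoly(im,np.round(h*16).astype(np.int32),255,cv2.LINE_AA,4)
    return im/255.
def fit(masks,M,p0,z=0):
    ms={c:cv2.GaussianBlur(m.astype(np.float32),(0,0),1.5) for c,m in masks.items()}
    def cost(p): return sum(np.sum((cv2.GaussianBlur(render(c,p,M,z),(0,0),1.5)-m)**2)/m.sum() for c,m in ms.items())
    best=None
    for dy in(0,):
        r=minimize(cost,p0,method="Nelder-Mead",options=dict(initial_simplex=np.array(p0)+np.array([[0,0,0],[.02,0,0],[0,.02,0],[0,0,.1]]),xatol=1e-4,fatol=1e-5))
    return r.x,r.fun
E
python3 - <<'E'
from h import *
import pickle
masks={}
for c in K:
    read_camera(c)
    for n in("mallet","rest","stake","brick"):
        d=finder.silhouettes(c,n)
        print(c,n,[(round(e["score"],2),np.round(e["box"])) for e in d][:3])
        if d: masks[n,c]=d[0]["mask"]
pickle.dump(masks,open("m.pkl","wb"))
# landmark triangulation check
L={"mallet":((253.2,170.6),(422.7,226.9),.018),"mallet_head":((238.1,199.5),(410.6,179.6),.018),"rest":((426.5,253.2),(179.9,218.9),0),"stake":((344.9,186.3),(308,272.8),0),"brick":((300.9,265.1),(296.8,142.8),0)}
for n,(a,b,z) in L.items(): print(n,ray("scene",a,z).round(3),ray("top",b,z).round(3))
for n,M in(("mallet",MAL),("rest",REST),("stake",STK),("brick",BR)):
    g=ray("top",L[n][1],0); p0=[g[0],g[1],-.15 if n in("rest","stake") else .1]
    for cs in(("scene","top"),("scene",),("top",)):
        mm={c:masks[n,c] for c in cs if (n,c) in masks}
        if mm:
            p,f=fit(mm,M,p0); print(n,cs,p[:2].round(4),np.degrees(p[2]).round(2),round(f,3))
E
```

```text
scene mallet [(0.74, array([219., 116., 296., 217.]))]
scene rest [(0.96, array([366., 185., 475., 315.]))]
scene stake [(0.71, array([309., 146., 384., 223.]))]
scene brick [(0.89, array([279., 230., 326., 287.])), (0.71, array([214., 114., 302., 214.]))]
top mallet [(0.86, array([386., 163., 443., 352.]))]
top rest [(0.9, array([133., 139., 227., 313.])), (0.62, array([386., 166., 447., 352.]))]
top stake [(0.74, array([289., 190., 324., 359.]))]
top brick [(0.56, array([275., 107., 322., 175.]))]
mallet [ 0.567 -0.218  0.018] [ 0.575 -0.219  0.018]
mallet_head [ 0.664 -0.196  0.018] [ 0.665 -0.197  0.018]
rest [0.584 0.245 0.   ] [0.582 0.239 0.   ]
stake [ 0.49  -0.002  0.   ] [ 0.485 -0.006  0.   ]
brick [ 0.743  0.018 -0.   ] [0.736 0.021 0.   ]
mallet ('scene', 'top') [ 0.5687 -0.2096] 6.79 0.108
mallet ('scene',) [ 0.5709 -0.2078] 6.94 0.087
mallet ('top',) [ 0.5689 -0.2099] 6.8 0.016
rest ('scene', 'top') [0.5818 0.2422] -6.76 0.055
rest ('scene',) [0.5838 0.2426] -6.68 0.016
rest ('top',) [0.5808 0.242 ] -6.75 0.036
stake ('scene', 'top') [0.4854 0.    ] -7.36 0.054
stake ('scene',) [0.4849 0.0014] -7.65 0.033
stake ('top',) [ 4.85e-01 -3.00e-04] -7.48 0.016
brick ('scene', 'top') [0.7335 0.0196] 11.13 0.022
brick ('scene',) [0.7342 0.0202] 11.76 0.01
brick ('top',) [0.7331 0.019 ] 10.01 0.008
```

Run:
```python
from h import *
P={"m":([.5690,-.2098,np.radians(6.8)],MAL),"r":([.5818,.2422,np.radians(-6.76)],REST),"s":([.4854,0,np.radians(-7.4)],STK),"b":([.7335,.0196,np.radians(11)],BR)}
out=[]
for c,(x,y) in(("top",(120,90)),("scene",(200,105))):
    im=cv2.imread(f"pics/{c}0.png")
    im=cv2.resize(im,None,fx=2.0,fy=2.0,interpolation=cv2.INTER_CUBIC)
    im=np.clip(im*1.4,0,255).astype(np.uint8)
    for p,M in P.values():
        for B in M:
            h=cv2.convexHull(proj(c,world(p,B)).astype(np.float32)).reshape(-1,2)
            cv2.polylines(im,[np.round((h+.5)*2*16-8).astype(np.int32)],True,(0,255,0),1,cv2.LINE_AA,4)
    im=im[y*2:y*2+550,x*2:x*2+700]; cv2.imwrite(f"pics/ov_{c}.png",im)
```

```text
(no output)
```

View pics/ov_top.png

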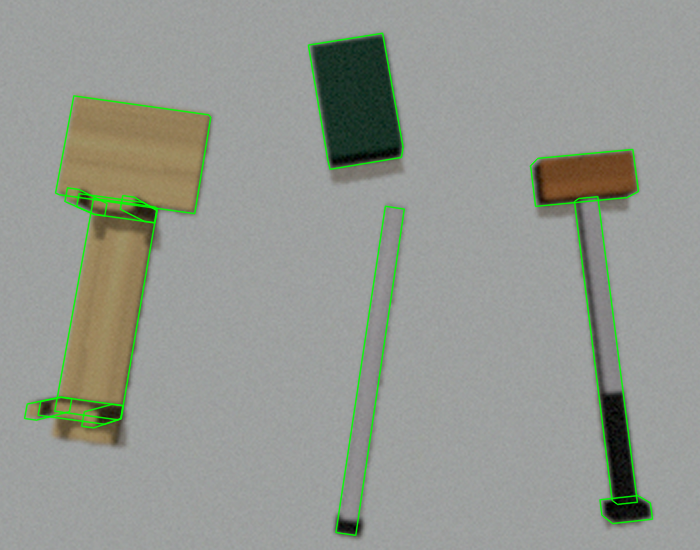

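View pics/ov_scene.png

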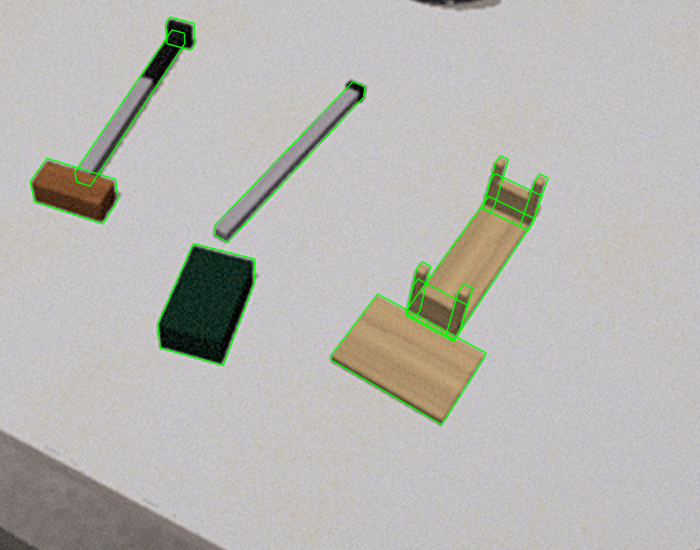

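```bash
python3 -m handwheel '[[0.109,0,0,0,0,0,8.8],[0.109,0,0,0,0.5,-0.5,8.8],[0.109,0,0,0,1.5,-1.5,8.8],[0,0,0,0.3,2.4,-2.7,8.8],[0,0,0,0.5,2.4,-2.7,8.8],[0,0,0,0.5,2.4,-2.7,8.8],[0,0,0,0.5,2.4,-2.7,8.8],[0,0,0,0.5,2.4,-2.7,8.8],[0,0,0,0.5,2.4,-2.7,8.8],[0,0,0,0.5,2.4,-2.7,8.8],[0,0,0,0.5,2.4,-2.7,8.8],[0,0,0,0.5,2.4,-2.7,8.8]]' 40
cat >> h.py <<'E'
def toward(X,yaw):
    s=manip.state(); R=np.array(s["tcp_rot"]); c,sn=np.cos(yaw),np.sin(yaw)
    T=np.array([[0,c,sn],[0,sn,-c],[-1,0,0]])
    from scipy.spatial.transform import Rotation as Ro
    print("t",round(s["time"],2),"pos",np.round(s["ee_pos"],4),"turn",Ro.from_matrix(R.T@T).as_rotvec().round(4),"shift cm now-axes",(R.T@(np.array(X)-s["ee_pos"])*100).round(2),"goal-axes",(T.T@(np.array(X)-s["ee_pos"])*100).round(2),"F",np.round(s["wrist_force"],2),"M",np.round(s["moment"],3),"op",round(s["opening"],3))
E
python3 -c "
from h import *
toward([.569,-.2098,.10],np.radians(6.8))"
```

```text
time: 2.1
ee_pos: [0.4918, -0.3162, 0.1957]
tcp_rot: [[0.0, 0.993, 0.118], [-0.0, 0.118, -0.993], [-1.0, 0.0, 0.0]]
wrist_force: [0.4, 0.1, 0.6]
opening: 0.996
t 2.1 pos [ 0.4918 -0.3162  0.1957] turn [-0.      0.0004 -0.0004] shift cm now-axes [ 9.57  8.92 -9.66] goal-axes [ 9.57  8.93 -9.66] F [0.4  0.1  0.55] M [ 0.028 -0.001  0.021] op 0.996
```

```bash
python3 -m handwheel '[[0,0,0,1.5,1.9,-2.1,8.8],[0,0,0,2.0,1.9,-2.1,8.8],[0,0,0,2.0,1.9,-2.1,8.8],[0,0,0,2.0,1.9,-2.1,8.8],[0,0,0,1.3,1.0,-1.0,8.8],[0,0,0,0.8,0.3,-0.3,8.8],[0,0,0,0,0,0,8.8],[0,0,0,0,0,0,8.8]]' 
python3 -c "
from h import *
toward([.569,-.2098,.004],np.radians(6.8))
for c in K:
    im=read_camera(c); cv2.imwrite(f'pics/{c}1.png',im[:,:,::-1])"
```

```text
time: 2.77
ee_pos: [0.5675, -0.2116, 0.0997]
tcp_rot: [[-0.001, 0.993, 0.119], [-0.0, 0.119, -0.993], [-1.0, -0.001, 0.0]]
wrist_force: [-0.2, 0.1, 0.4]
opening: 0.998
t 2.77 pos [ 0.5675 -0.2116  0.0997] turn [0.0002 0.0002 0.0008] shift cm now-axes [ 9.57  0.18 -0.17] goal-axes [ 9.57  0.17 -0.16] F [-0.23  0.12  0.41] M [ 0.032  0.028 -0.032] op 0.998
```

View pics/scene1.png

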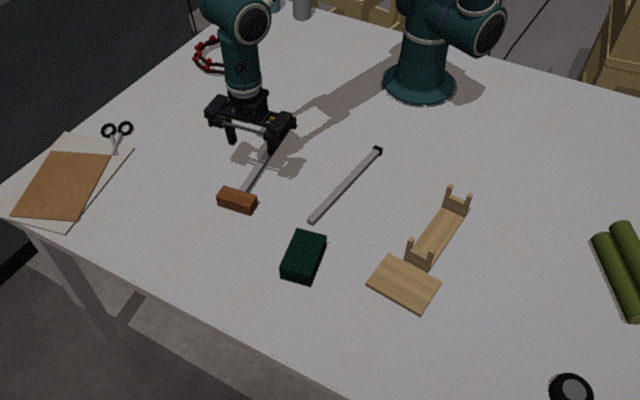

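View pics/top1.png

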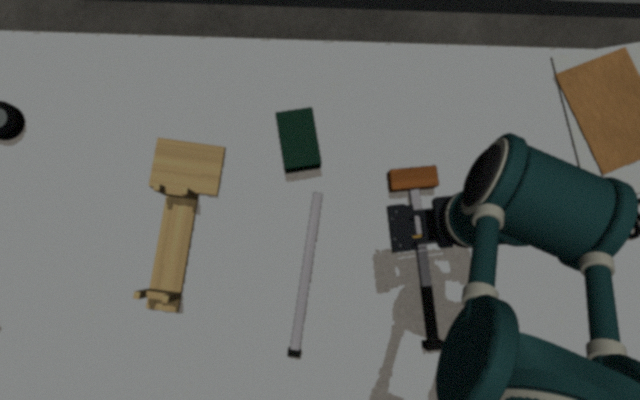

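The scene picture shows the open jaws straddling the shaft around (255,140), and the head is unmoved at (237,200). The top picture shows the gripper on bare steel at about (415,228). I'll descend.

```bash
python3 -m handwheel '[[0,0,0,1.5,0.1,-0.1,8.8],[0,0,0,2.0,0.1,-0.1,8.8],[0,0,0,2.0,0,0,8.8],[0,0,0,2.0,0,0,8.8],[0,0,0,1.2,0,0,8.8],[0,0,0,0.6,0,0,8.8],[0,0,0,0.25,0,0,8.8],[0,0,0,0,0,0,8.8]]' 40
python3 -c "
from h import *
toward([.569,-.2098,.004],np.radians(6.8))"
```

```text
time: 3.53
ee_pos: [0.5698, -0.2093, 0.0046]
tcp_rot: [[0.0, 0.993, 0.118], [-0.0, 0.118, -0.993], [-1.0, 0.0, 0.0]]
wrist_force: [0.1, -0.3, 0.3]
opening: 0.999
t 3.53 pos [ 0.5698 -0.2093  0.0046] turn [-0.0006  0.0003 -0.0004] shift cm now-axes [ 0.06 -0.09  0.04] goal-axes [ 0.06 -0.09  0.04] F [ 0.09 -0.29  0.32] M [ 0.045  0.016 -0.034] op 0.999
```

```bash
python3 -m handwheel '[[0,0,0,0,-0.1,0,6],[0,0,0,0,0,0,4],[0,0,0,0,0,0,3],[0,0,0,0,0,0,2],[0,0,0,0,0,0,1],[0,0,0,0,0,0,1],[0,0,0,0,0,0,1],[0,0,0,0,0,0,1],[0,0,0,0,0,0,1]]' 40
python3 -c "
from h import *
toward([.569,-.2098,.004],np.radians(6.8))"
```

```text
time: 4.28
ee_pos: [0.5686, -0.2088, 0.0042]
tcp_rot: [[-0.0, 0.993, 0.119], [0.0, 0.119, -0.993], [-1.0, -0.0, -0.0]]
wrist_force: [0.0, 0.7, -0.5]
opening: 0.34
t 4.28 pos [ 0.5686 -0.2088  0.0042] turn [ 0.0001 -0.      0.0001] shift cm now-axes [0.02 0.03 0.11] goal-axes [0.02 0.03 0.11] F [ 0.01  0.66 -0.48] M [-0.012  0.046  0.004] op 0.34
```

Still closing, so I'll wait for it.

```bash
python3 -m handwheel '[[0,0,0,0,0,0,0.5],[0,0,0,0,0,0,0.5],[0,0,0,0,0,0,0.5],[0,0,0,0,0,0,0.5],[0,0,0,0,0,0,0.5]]' 40
python3 -m handwheel '[[0,0,0,-0.2,0,0,0.5],[0,0,0,-0.5,0,0,0.5],[0,0,0,-0.6,0,0,0.5],[0,0,0,-0.6,0,0,0.5],[0,0,0,-0.3,0,0,0.5],[0,0,0,0,0,0,0.5],[0,0,0,0,0,0,0.5]]' 40
python3 -c "
from h import *
toward([.5818,.2422,.045],np.radians(-6.76))
for c in K:
    im=read_camera(c); cv2.imwrite(f'pics/{c}2.png',im[:,:,::-1])
im=cv2.imread('pics/scene2.png')[80:230,180:340]; cv2.imwrite('pics/z2.png',cv2.resize(im,None,fx=4,fy=4,interpolation=cv2.INTER_CUBIC))"
```

```text
time: 4.7
ee_pos: [0.5686, -0.209, 0.0041]
tcp_rot: [[0.0, 0.993, 0.118], [-0.0, 0.118, -0.993], [-1.0, 0.0, 0.0]]
wrist_force: [0.6, -2.3, -0.8]
opening: 0.202
time: 5.28
ee_pos: [0.569, -0.2089, 0.0268]
tcp_rot: [[0.001, 0.993, 0.119], [-0.0, 0.119, -0.993], [-1.0, 0.001, 0.0]]
wrist_force: [0.5, -0.2, -5.2]
opening: 0.198
t 5.28 pos [ 0.569  -0.2089  0.0268] turn [ 0.2368  0.0003 -0.0009] shift cm now-axes [ -1.84   6.62 -44.64] goal-axes [ -1.82  -4.04 -44.94] F [ 0.51 -0.15 -5.17] M [ 0.052  0.032 -0.035] op 0.198
```

View pics/z2.png

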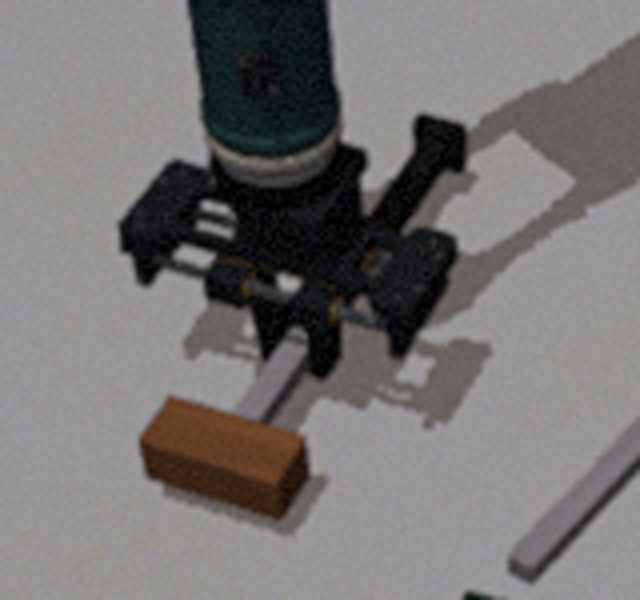

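The mallet is held and level: its shadow clears evenly, and the load of about 5.2 N is its full weight. Next I'll lift and turn.

```bash
python3 -m handwheel '[[0.01,0,0,-0.6,0,0,0.5],[0.02,0,0,-1.1,0,0,0.5],[0.0296,0,0,-1.5,0,0,0.5],[0.0296,0,0,-1.5,0,0,0.5],[0.0296,0,0,-1.5,0,0,0.5],[0.0296,0,0,-1.5,0,0,0.5],[0.0296,0,0,-1.5,0,0,0.5],[0.0296,0,0,-1.2,0,0,0.5],[0.02,0,0,-0.6,0,0,0.5],[0.01,0,0,-0.2,0,0,0.5],[0,0,0,0,0,0,0.5]]' 40
python3 -m handwheel '[[0,0,0,0,-0.1,-0.6,0.5],[0,0,0,0,-0.2,-1.4,0.5],[0,0,0,0,-0.2,-2.2,0.5],[0,0,0,0,-0.3,-3.0,0.5],[0,0,0,0,-0.3,-3.0,0.5],[0,0,0,0,-0.3,-3.0,0.5],[0,0,0,0,-0.3,-3.0,0.5],[0,0,0,0,-0.3,-3.0,0.5],[0,0,0,0,-0.3,-3.0,0.5],[0,0,0,0,-0.3,-3.0,0.5],[0,0,0,0,-0.3,-3.0,0.5],[0,0,0,0,-0.3,-3.0,0.5]]' 40
python3 -c "
from h import *
toward([.5818,.2422,.045],np.radians(-6.76))"
```

```text
time: 6.3
ee_pos: [0.569, -0.2089, 0.1391]
tcp_rot: [[0.001, 0.993, -0.119], [-0.001, -0.119, -0.993], [-1.0, 0.001, 0.0]]
wrist_force: [-0.2, -0.2, -4.5]
opening: 0.199
time: 7.3
ee_pos: [0.5721, 0.1073, 0.137]
tcp_rot: [[-0.002, 0.993, -0.118], [0.0, -0.118, -0.993], [-1.0, -0.002, 0.0]]
wrist_force: [1.3, -0.0, -4.7]
opening: 0.199
t 7.3 pos [0.5721 0.1073 0.137 ] turn [-0.0001  0.0001  0.0024] shift cm now-axes [  9.2   -0.61 -13.51] goal-axes [  9.2   -0.63 -13.51] F [ 1.29 -0.01 -4.71] M [ 0.027 -0.014  0.072] op 0.199
```

```bash
python3 -m handwheel '[[0,0,0,0,-0.2,-3.0,0.5],[0,0,0,0,-0.2,-3.0,0.5],[0,0,0,0,-0.1,-2.6,0.5],[0,0,0,0,-0.1,-2.0,0.5],[0,0,0,0,0,-1.2,0.5],[0,0,0,0,0,-0.6,0.5],[0,0,0,0,0,0,0.5],[0,0,0,0,0,0,0.5]]' 40
python3 - <<'E'
from h import *
import pickle
masks=pickle.load(open("m.pkl","rb"))
R2=REST[1:]+[box(-170,53,-29,29,0,10)]
for cs in(("scene","top"),("scene",),("top",)):
    p,f=fit({c:masks["rest",c] for c in cs},R2,[.58,.24,-.118]); print(cs,p[:2].round(4),np.degrees(p[2]).round(2),round(f,4))
toward([.5818,.2422,.045],np.radians(-6.76))
for c in K:
    im=read_camera(c); cv2.imwrite(f'pics/{c}3.png',im[:,:,::-1])
    d=finder.silhouettes(c,"mallet"); print([(round(e["score"],2),e["box"]) for e in d])
    print([(round(e["score"],2),e["location"]) for e in finder.landmark_of(c,"mallet_head")], "expected",)
s=manip.state(); p=[*s["ee_pos"][:2],np.radians(-6.76)]; dz=s["ee_pos"][2]+.0139-.018
for c in K:
    print(c,proj(c,world(p,np.array([[.098,0,.018]]),dz)))
    im=cv2.imread(f"pics/{c}3.png"); im=cv2.resize(im,None,fx=2,fy=2,interpolation=cv2.INTER_CUBIC)
    for M,z in((MAL,dz),):
        for B in M:
            h=cv2.convexHull(proj(c,world(p,B,z)).astype(np.float32)).reshape(-1,2)
            cv2.polylines(im,[np.round((h+.5)*2*16-8).astype(np.int32)],True,(0,255,0),1,cv2.LINE_AA,4)
    x,y=((80,60) if c=="top" else (260,90)); cv2.imwrite(f"pics/ov3_{c}.png",im[2*y:2*y+560,2*x:2*x+700])
E
```

```text
time: 7.97
ee_pos: [0.582, 0.2282, 0.1376]
tcp_rot: [[-0.001, 0.993, -0.118], [-0.001, -0.118, -0.993], [-1.0, -0.001, 0.001]]
wrist_force: [-1.1, -0.9, -5.6]
opening: 0.196
('scene', 'top') [0.5831 0.242 ] -6.58 0.0262
('scene',) [0.5832 0.2425] -6.67 0.0159
('top',) [0.5829 0.242 ] -6.61 0.0097
t 7.97 pos [0.582  0.2282 0.1376] turn [-0.0004  0.0012  0.0011] shift cm now-axes [ 9.26 -0.18 -1.4 ] goal-axes [ 9.26 -0.19 -1.39] F [-1.1  -0.86 -5.58] M [ 0.048  0.03  -0.031] op 0.196
[(0.82, [380.2, 141.8, 488.6, 263.3])]
[] expected
[(0.63, [124.3, 131.4, 203.4, 356.7])]
[(0.95, [170.5, 149.7])] expected
scene [[407.17207419 236.7626571 ]]
top [[170.39862395 148.74458256]]
```

View pics/ov3_scene.png

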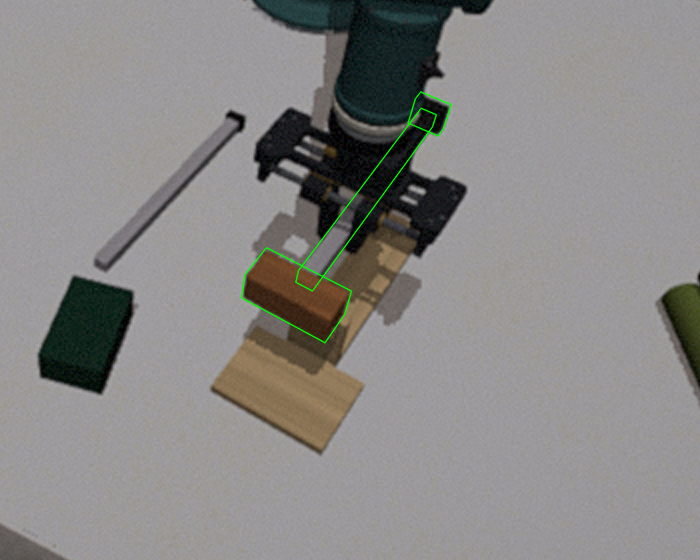

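View pics/ov3_top.png

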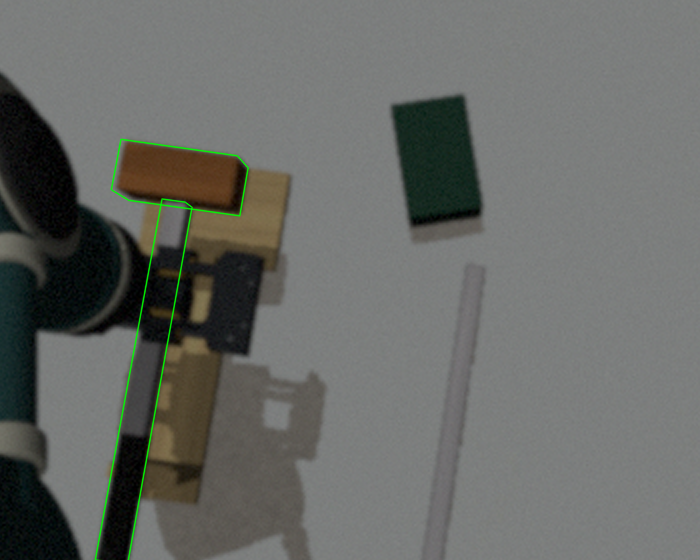

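The overlay matches the held mallet level within a few px. The head is at about (407,237) in scene and (170,149) in top. Next I'll shift over the rest and lower to just above the fork tops.

```bash
python3 -m handwheel '[[0,0,0,0,0,-0.4,0.5],[0,0,0,0,0,-0.5,0.5],[0,0,0,0.4,0,-0.4,0.5],[0,0,0,0.8,-0.1,-0.1,0.5],[0,0,0,1.0,0,0,0.5],[0,0,0,1.0,0,0,0.5],[0,0,0,1.0,0,0,0.5],[0,0,0,0.7,0,0,0.5],[0,0,0,0.4,0,0,0.5],[0,0,0,0,0,0,0.5],[0,0,0,0,0,0,0.5]]' 40
python3 - <<'E'
from h import *
toward([.583,.242,.045],np.radians(-6.6))
s=manip.state(); p=[*s["ee_pos"][:2],np.radians(-6.76)]; dz=s["ee_pos"][2]+.0139-.018
for c in K:
    im=read_camera(c)[:,:,::-1]; im=cv2.resize(im,None,fx=2,fy=2,interpolation=cv2.INTER_CUBIC)
    for M,z,q in((MAL,dz,p),(REST,0,[.583,.242,np.radians(-6.6)])):
        for B in M:
            h=cv2.convexHull(proj(c,world(q,B,z)).astype(np.float32)).reshape(-1,2)
            cv2.polylines(im,[np.round((h+.5)*2*16-8).astype(np.int32)],True,(0,255,0) if z else (0,0,255),1,cv2.LINE_AA,4)
    x,y=((60,100) if c=="top" else (260,90)); cv2.imwrite(f"pics/ov4_{c}.png",im[2*y:2*y+560,2*x:2*x+700])
E
```

```text
time: 9.18
ee_pos: [0.5831, 0.2425, 0.0848]
tcp_rot: [[-0.001, 0.993, -0.119], [-0.0, -0.119, -0.993], [-1.0, -0.001, 0.0]]
wrist_force: [0.5, -0.2, -4.6]
opening: 0.197
t 9.18 pos [0.5831 0.2425 0.0848] turn [-0.0038  0.0003  0.0006] shift cm now-axes [ 3.98 -0.01  0.05] goal-axes [ 3.98 -0.01  0.05] F [ 0.5  -0.15 -4.55] M [ 0.025  0.055 -0.003] op 0.197
```

View pics/ov4_scene.png

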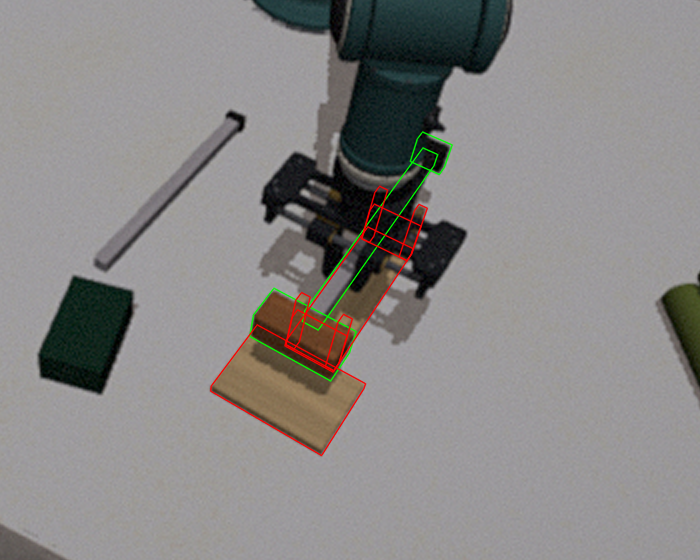

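View pics/ov4_top.png

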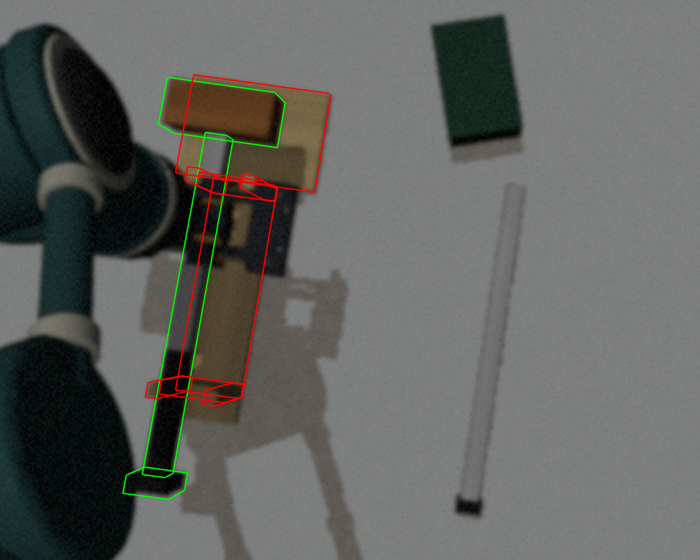

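The overlays show the held mallet over the rest, aligned to 1–2 mm. The head is above the pad, at about (405,248) in scene and (170,152) in top. I'll lower it into the forks.

```bash
python3 -m handwheel '[[0,0,0,0.4,0,0.05,0.5],[0,0,0,0.6,0,0,0.5],[0,0,0,0.6,0,0,0.5],[0,0,0,0.6,0,0,0.5],[0,0,0,0.5,0,0,0.5],[0,0,0,0.4,0,0,0.5],[0,0,0,0.3,0,0,0.5],[0,0,0,0.2,0,0,0.5],[0,0,0,0,0,0,0.5],[0,0,0,0,0,0,0.5]]' 40
python3 -m handwheel '[[0,0,0,0.1,0,0,0.5],[0,0,0,0.1,0,0,0.5],[0,0,0,0,0,0,0.5]]' 40
```

```text
time: 10.12
ee_pos: [0.5833, 0.2422, 0.0492]
tcp_rot: [[-0.0, 0.993, -0.118], [-0.0, -0.118, -0.993], [-1.0, -0.0, 0.0]]
wrist_force: [-0.4, 0.0, -5.4]
opening: 0.204
time: 10.37
ee_pos: [0.5833, 0.2422, 0.0473]
tcp_rot: [[0.0, 0.993, -0.119], [0.0, -0.119, -0.993], [-1.0, 0.0, -0.0]]
wrist_force: [0.5, -0.4, -5.7]
opening: 0.201
```

```bash
python3 -m handwheel '[[0,0,0,0.1,0,0,0.5],[0,0,0,0.05,0,0,0.5],[0,0,0,0,0,0,0.5],[0,0,0,0,0,0,0.5]]' 40
python3 -m handwheel '[[0,0,0,0.05,0,0,0.5],[0,0,0,0,0,0,0.5],[0,0,0,0,0,0,0.5]]' 40
```

```text
time: 10.7
ee_pos: [0.5832, 0.2421, 0.0457]
tcp_rot: [[-0.0, 0.993, -0.119], [0.0, -0.119, -0.993], [-1.0, -0.0, -0.0]]
wrist_force: [-0.1, -0.0, -4.8]
opening: 0.198
time: 10.95
ee_pos: [0.5832, 0.2421, 0.0452]
tcp_rot: [[0.0, 0.993, -0.119], [0.0, -0.119, -0.993], [-1.0, 0.0, -0.0]]
wrist_force: [0.2, -0.3, -4.5]
opening: 0.201
```

```bash
python3 -m handwheel '[[0,0,0,0.05,0,0,0.5],[0,0,0,0.03,0,0,0.5],[0,0,0,0,0,0,0.5],[0,0,0,0,0,0,0.5]]' 40
python3 -c "
from h import *
toward([.583,.242,.045],np.radians(-6.6))"
```

```text
time: 11.28
ee_pos: [0.5833, 0.2422, 0.0451]
tcp_rot: [[0.0, 0.993, -0.119], [0.0, -0.119, -0.993], [-1.0, 0.0, -0.0]]
wrist_force: [-2.8, -1.8, 3.9]
opening: 0.203
t 11.28 pos [0.5833 0.2422 0.0451] turn [-0.0036 -0.     -0.0001] shift cm now-axes [ 0.01 -0.02  0.02] goal-axes [ 0.01 -0.02  0.02] F [-2.81 -1.84  3.92] M [-0.194  0.516  0.   ] op 0.203
```

Contact is clear: the force rose from -4.5 to +3.9 N at the expected height, so I'll release slowly.

```bash
python3 -m handwheel '[[0,0,0,0,0,0,1.8],[0,0,0,0,0,0,1.9],[0,0,0,0,0,0,2.0],[0,0,0,0,0,0,2.2],[0,0,0,0,0,0,2.6],[0,0,0,0,0,0,3.2],[0,0,0,0,0,0,4],[0,0,0,0,0,0,5],[0,0,0,0,0,0,5],[0,0,0,0,0,0,5],[0,0,0,0,0,0,5]]' 10
python3 - <<'E'
from h import *
toward([.583,.242,.045],np.radians(-6.6))
for c in K:
    im=read_camera(c)[:,:,::-1]; im=cv2.resize(im,None,fx=2,fy=2,interpolation=cv2.INTER_CUBIC)
    x,y=((60,100) if c=="top" else (260,90)); cv2.imwrite(f"pics/r5_{c}.png",im[2*y:2*y+560,2*x:2*x+700])
E
```

```text
time: 12.2
ee_pos: [0.5832, 0.2422, 0.0444]
tcp_rot: [[-0.0, 0.993, -0.119], [-0.0, -0.119, -0.993], [-1.0, -0.0, 0.0]]
wrist_force: [0.3, 0.9, 0.5]
opening: 0.567
t 12.2 pos [0.5832 0.2422 0.0444] turn [-0.0036  0.      0.    ] shift cm now-axes [-0.06 -0.02  0.02] goal-axes [-0.06 -0.02  0.02] F [0.3  0.92 0.51] M [ 0.04   0.003 -0.036] op 0.567
```

View pics/r5_scene.png

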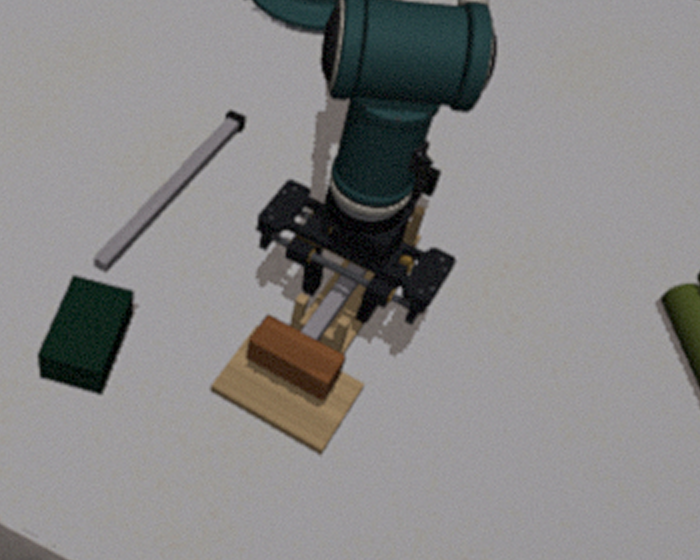

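The picture shows the mallet seated between the fork posts, with the head at about (407,267) over the pad and the jaws open and clear of the shaft. I'll raise the arm straight up and move it away.

```bash
python3 -m handwheel '[[0,0,0,-0.4,0,0,5],[0,0,0,-1,0,0,5],[0,0,0,-1.5,0,0,5],[0,0,0,-2,0,0,5],[0,0,0,-2.5,0,0,5],[0,0,0,-2.5,0,0,5],[0,0,0,-2.5,0,0,5],[0,0,0,-2.5,0,0,5],[0,0,0,-2,0,0,5],[0,0,0,-1,0,0,5],[0,0,0,0,0,0,5]]' 
python3 -m handwheel '[[0,0,0,0,0,1,5],[0,0,0,0,0,2,5],[0,0,0,0,0,3,5],[0,0,0,0,0,3,5],[0,0,0,0,0,3,5],[0,0,0,0,0,3,5],[0,0,0,0,0,3,5],[0,0,0,0,0,3,5],[0,0,0,0,0,2,5],[0,0,0,0,0,1,5],[0,0,0,0,0,0,5],[0,0,0,0,0,0,5]]'
python3 - <<'E'
from h import *
q=[.583,.242,np.radians(-6.6)]
for c in K:
    im=read_camera(c)[:,:,::-1]; im=cv2.resize(im,None,fx=2,fy=2,interpolation=cv2.INTER_CUBIC)
    d=finder.silhouettes(c,"mallet"); print(c,[(round(e["score"],2),e["box"]) for e in d])
    if d:
        print(fit({c:d[0]["mask"]},MAL,q,.041))
    for n in("mallet","mallet_head"):
        z=.059
        print(n,[ray(c,e["location"],z).round(3) for e in finder.landmark_of(c,n)[:1]],world(q,np.array([[.098*(n!="mallet"),0,.059]])).round(3))
    x,y=((60,100) if c=="top" else (260,90)); cv2.imwrite(f"pics/r6_{c}.png",im[2*y:2*y+560,2*x:2*x+700])
E
```

```text
time: 13.22
ee_pos: [0.5851, 0.2429, 0.2278]
tcp_rot: [[0.006, 0.993, -0.118], [0.002, -0.119, -0.993], [-1.0, 0.006, -0.003]]
wrist_force: [0.7, 0.2, -0.6]
opening: 0.568
time: 14.22
ee_pos: [0.554, 0.0037, 0.2221]
tcp_rot: [[-0.002, 0.993, -0.12], [0.001, -0.12, -0.993], [-1.0, -0.002, -0.0]]
wrist_force: [-0.0, -0.2, 0.0]
opening: 0.563
scene [(0.94, [382.3, 171.6, 481.9, 293.1])]
(array([ 0.5836005 ,  0.24264407, -0.1201689 ]), np.float64(0.0343699353347819))
mallet [array([0.586, 0.245, 0.059])] [[0.583 0.242 0.059]]
mallet_head [array([0.685, 0.234, 0.059])] [[0.68  0.231 0.059]]
top [(0.56, [134.8, 143.8, 187.1, 341.8])]
(array([ 0.58366198,  0.24241009, -0.11509502]), np.float64(0.17322260465623832))
mallet [array([0.583, 0.241, 0.059])] [[0.583 0.242 0.059]]
mallet_head [array([0.676, 0.235, 0.059])] [[0.68  0.231 0.059]]
```

View pics/r6_scene.png

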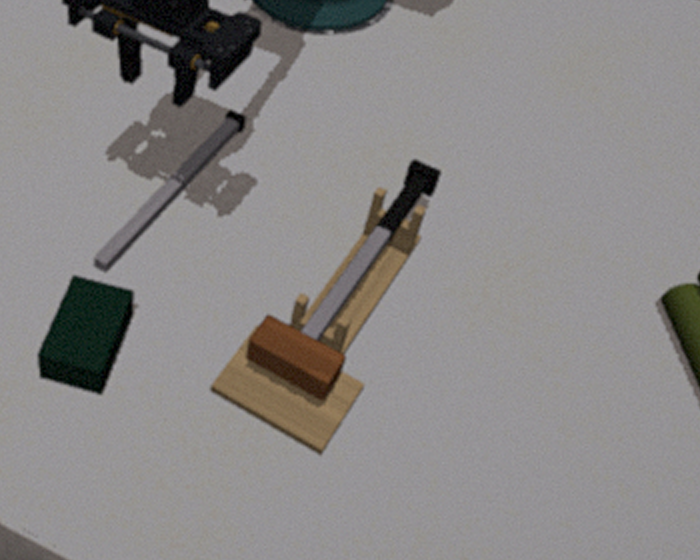

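View pics/r6_top.png

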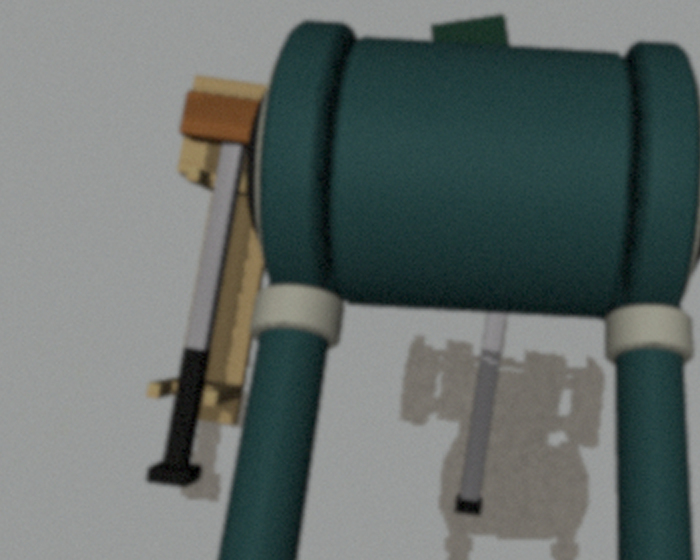

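The scene picture shows the mallet seated level in both forks, with the head at about (408,268) over the middle of the pad. The stake and brick are where they were, and the arm is at z = 0.22 touching nothing. Handing in.

```bash
python3 -c "
from h import *
print(workorder.finish_job()); toward([.583,.242,.045],0)"
```

```text
the job is handed in; nothing more can be done
None
the job is handed in; nothing more can be done
```

The mallet is seated level in both forks of the rest, its head over the wide end of the base, and the job is handed in at about 14.5 s of the 43 s allowed. I gripped it by the bare-steel shaft at its balance point with 40 N. It carried level, and I lowered it until the wrist force showed contact at the expected height, then opened the jaws slowly and moved the arm clear.

**Last checks:**
- **Seating:** fitting the mallet's outline from each camera put its balance point within about 1 mm and 0.3° of the rest's pose, at the seated height.
- **Bystanders:** the stake and brick look unmoved in the scene picture; I did not re-measure them.
- **Robot:** the wrist force read about zero, with the gripper well clear of everything.

**Disagreements:**
- The networks' single-point readings for the head were 4–6 mm off the expected spot and disagreed with each other.
- The final top-camera fit was poor because the arm partly hid the mallet.
- The first touch on the rest left a small tilting moment of about 0.5 N m, which was gone once I let go.

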